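Lift a cleaned hose fitting out of the ultrasonic cleaner with tongs

ROBOT

A 7-joint arm with a two-finger parallel gripper is mounted at the origin on the work surface. World frame = base frame: x ahead of the robot, y to its left, z up, the work surface at z = 0. Lengths are in m, angles in rad, forces in N, time in s.
With the tool pointing down it reaches from about 0.4 to 0.925 m from the base axis. Payload 4.1 kg.
Tool frame: the origin (TCP) lies on the centre line of the jaws, within the pads' length; the fingertips stand 14 mm ahead of it and the grasp point (between the pads) lies 5 mm behind it (tips_ahead is the distance from the TCP to the fingertips, in m); y points along the fingers, x is the direction in which the jaws open and shut, and the axes are right-handed (so a half turn about y gives the same grasp; the last joint's range is limited). The gripper opens to 85 mm and grips with 20 to 120 N. Pads are 22 mm wide; open, the fingers measure 114 mm over their backs; the gripper's body (76 mm by 85 mm) begins 54 mm behind the grasp point. The pads swing forward as they close: fully open they stand 13 mm farther back than shut.
Start: joints at [1.205, 0.398, 0.045, 1.537, -0.019, 1.207, -0.051], TCP at [0.171, -0.627, 0.245] pointing down, gripper open.
Joint ranges: [-2.82, 2.82], [-0.49, 2.23], [-1.37, 1.46], [0, 2.46], [-1.36, 4.5], [0.23, 2], [-2.94, 2.94]. Speed limits (rad/s): [2.57, 2.57, 3.14, 3.14, 3.14, 3.14, 3.14].

INTERFACE

Orientations are given as a unit quaternion [w, x, y, z].
In Python, from bench import read_state, read_camera, finish_job, tips_ahead gives the robot as it stands.
- The arm moves only by the tool apply_moves, never from a script. Its argument "increments" is a list of rows, each an object with "travel": the shift along the tool's x, y, z in units of 40 mm (1.0 is 40 mm), a list of three; "twist": the turn about the tool's y in units of 5 degrees (1.0 is 5 degrees); "claw": the closure, from 0 (fully open) to 1 (shut). In form: [{"travel": [x, y, z], "twist": twist, "claw": claw}, ...]. A call has 1 to 10 rows; each row shifts and turns the commanded pose from where the row before left it, along the tool's axes as they then stand; what a row does not reach is not made up. A row lasts 1/12 s, in which the tool goes at most 41.7 mm and 7.16 degrees, less where a joint would pass 70% of its speed; a pose out of reach is approached as far as the arm can. A call is refused whole if a number of a shift passes 1 or a number of a turn 1, either way. A call with a gripper value outside its range is refused whole. The fingers move at their own pace and stop on an object; "force" is the grip in N (left out, the last holds). Time passes only in rows, so rows that do not move let the fingers close. It gives the time, the measured TCP pose, the force and the opening at its end, in the units of the state.
- read_state(): the state, without advancing time (a new reading comes with each control period).
- read_camera(name): name is "scene" or "side" or "wrist"; returns a dict with "image" (480x640x3 uint8, red, green, blue), "mtx" (3x3 intrinsics, pixels), "R" (3x3) and "t" (3): a world point X has camera coordinates R X + t. Camera axes: x right, y down, z forward; pixel columns grow to the right and rows downward; lengths in m; the calibration is good to about 2 mm. A picture is of the moment at which its call begins. There is no depth.
- finish_job(): hands the job in, once; it reports no verdict.
The state is a dict: "time": time; "joint_positions": joint angles; "qvel": joint speeds; "effort": joint torques, N m; "position": TCP position; "tool_rot": TCP orientation; "force": force on the tool from outside, world axes, zero at the start; "wrist_torque": the same for the moment, N m; "grip_width": finger opening in m.
Only numpy, scipy, OpenCV 4.12 (cv2) and the standard library are available. Lean on these libraries where they do the work, as an engineer would, in place of code of your own. Each camera call takes 0.05 s, during which the arm holds its last target.

TASK

Take the sprung tongs from their stand and, with the tongs alone (never touching it with the gripper's fingers), lift the small brass hose fitting out of its well in the ultrasonic cleaner. Lower it until it stands upright on the rubber pad in the parts tray before you let it go, wholly on the pad, then put the tongs back upright in the pocket of their stand and let go of them. Leave the brass collar, the metal cap, the gauge and the paper cup where they are.

Things in the scene. Friction and masses are not known exactly. Their poses are not given: they have to be found in the camera images.
- tongs: Plain steel sprung tongs, 122 mm tall, 64 g, standing upright, tips down, in the stand. Two flat arms hang from a bow at the top (hinges 117 mm above the origin) and move together, symmetrically; a spring holds them open. Origin: midway between the undersides of the tips; z up to the bow; y from one arm to the other (the squeeze direction); x along the arms' width.
- tongs_grip (a point): Where to squeeze: midway between the outer plates, 85 mm above the tongs' origin, same axes. Plates 18 mm wide in x, 65 to 103 mm above the origin. Over their outer faces here: 45 mm open, 40 mm with the tips on a 14 mm part, 36 mm shut. Squeezing takes 6 N at first, 12 N at 40 mm, 16 N shut; if the gripper opens a little they open with it. A squeeze of 1 to 2 mm holds them without shutting.
- tongs_tip (a point): Midway between the tips, 7 mm above the tongs' origin, same axes. Each tip is a flat plate 15 mm wide in x, 4 mm thick, 39 mm tall from its underside up. Above 103 mm the arms run inward to the bow, 18 mm wide. Clear gap between them here: 30 mm open (38 mm over their outer faces), 1 to 2 mm shut.
- tong_left (a joint): Angle of each tong arm in rad (the other arm mirrors it): 0 = fully open (tip gap 30 mm), 0.073 = tip gap 14 mm, 0.125 = shut. The gap shrinks by 2.2 mm, and the width over the squeeze plates by 0.64 mm, for each 0.01 rad.
- stand: Fixed aluminium tongs stand. Base block 70 x 90 x 30 mm; on it an upright pocket, open at the top, 24 mm (x) by 50 mm (y) inside with 5 mm walls, from its floor 30 mm above the table to its mouth at 65 mm. Origin: centre of the underside; z up; the pocket is centred on it. The tongs stand in it with their x and y along the stand's.
- cleaner: Fixed white bench ultrasonic cleaner, dry, 150 (x) x 230 (y) x 95 mm tall. Two open wells side by side along y, each 126 mm (x) by 97 mm (y), floor 50 mm above the table, walls 12 mm thick, rim at 95 mm. Origin: centre of the underside; z up. Well centres at y = -54.5 and +54.5 mm. One well holds the fitting, the other the collar.
- fitting: The brass hose fitting: a knurled round foot 14 mm in diameter and 14 mm tall with a thin 7 mm barbed stem above it, 32 mm tall in all, about 22 g, standing upright on the floor of one well, at least 28 mm from its walls. Origin: centre of the underside of the foot; z up along the stem.
- collar: Bystander: brass ring 38 mm across, 22 mm bore, 14 mm tall, lying in the other well. Origin: centre of the underside.
- tray: Fixed steel parts tray, 120 (x) x 200 (y) x 18 mm tall, walls and divider 5 mm, floor 5 mm above the table; a divider splits it into two bays side by side along y. Origin: centre of the underside; z up. One bay holds the pad, the other the cap.
- pad: Fixed square black rubber pad, 56 x 56 x 3 mm, lying in the middle of one bay of the tray: the fitting goes on it. Origin: centre of the underside, 5 mm above the table; its top is 3 mm above the origin. Sides along x and y.
- cap: Bystander: round aluminium cap 40 mm across, 18 mm tall, in the other bay of the tray. Origin: centre of the underside.
- gauge: Bystander: round black digital pressure gauge, 72 mm across, 30 mm tall, with a steel stub, lying on the bench beyond the work. Origin: centre of the underside.
- cup: Bystander: paper cup 76 mm across, 85 mm tall, standing on the bench beyond the work. Origin: centre of the underside.
Not all that is in view belongs to the job. Of the things that look like the tongs, the smaller one is meant. Leave any orange look-alike of the stand alone.

How it is judged:
By the outcome, as a careful person would: the job done as asked, in the order asked, and still so for the second after the job is handed in, with the robot touching nothing.
It also fails if it takes over 58 s, if anything falls off the work surface, if the arm or the gripper's body presses on something with over 40 N, if the wrist force passes 120 N, or if a joint passes its speed limit or range.

## Working session

There is one attempt and no reset: what is moved stays moved. The work goes in short steps, Python scripts to look and compute and a tool call to move; the robot and the scene stay as the last step left them, time stands still between calls to the robot, and variables do not carry over. Pictures are saved under pics/ and viewed, and the job is handed in when it is done.

Besides the shell and the picture viewer there is one more tool, called after "Call:" as a command line: name --argument value ..., lists and objects as JSON in quotes. apply_moves: Moves the arm, as the interface text tells. Its arguments: {"type":"object","properties":{"increments":{"type":"array","items":{"type":"object","properties":{"travel":{"type":"array","items":{"type":"number"}},"twist":{"type":"number"},"claw":{"type":"number"}}}},"force":{"type":"number"}},"required":["increments"]}

```bash
mkdir -p pics; ls; python3 - <<'E'
from bench import *
import cv2
s=read_state();print(s, tips_ahead)
for n in ["scene","side","wrist"]:
    c=read_camera(n);cv2.imwrite(f"pics/{n}0.png",c["image"][:,:,::-1]);print(n,c["mtx"],c["R"],c["t"])
E
```

```text
pics
{'time': 0.0, 'joint_positions': array([ 1.20499398,  0.39923167,  0.04499799,  1.53790006, -0.01873456,
        1.20688848, -0.05068472]), 'qvel': array([-0.00094312,  0.00103781,  0.00140253, -0.0003161 , -0.00065385,
        0.00120871,  0.00026117]), 'effort': array([-6.26346882e-04, -4.75125074e+01,  1.36444151e+00, -2.54220146e+01,
        1.16197643e-02,  9.52835544e-03,  6.27705333e-06]), 'position': array([ 0.17126201, -0.62639422,  0.24422814]), 'tool_rot': array([ 0.56249555, -0.56168838,  0.42959633, -0.42842958]), 'force': array([ 0.09538506, -0.34825616,  0.18365767]), 'wrist_torque': array([ 0.02215302, -0.04988824, -0.0111311 ]), 'grip_width': 0.08578421577404258} 0.014
scene [[602.37536783   0.         318.42372975]
 [  0.         602.37536783 231.48820067]
 [  0.           0.           1.        ]] [[ 0.62775594  0.77839037  0.00556009]
 [ 0.43621315 -0.34586311 -0.83072065]
 [-0.64470192  0.5239152  -0.55666174]] [-0.36672119 -0.16790045  1.52713963]
side [[539.42787199   0.         319.00210937]
 [  0.         539.42787199 239.09618389]
 [  0.           0.           1.        ]] [[-0.86492225 -0.50158559  0.01792737]
 [-0.38025093  0.63154548 -0.6756919 ]
 [ 0.32759537 -0.59123786 -0.73696613]] [0.50679332 0.30996649 0.92662801]
wrist [[418.70475848   0.         317.73962609]
 [  0.         418.70475848 237.7747703 ]
 [  0.           0.           1.        ]] [[ 0.26349601 -0.96465796 -0.00220843]
 [-0.92991631 -0.25461389  0.26538166]
 [-0.25656483 -0.06787336 -0.96414091]] [-0.64910334 -0.03368289  0.37861543]
```

View pics/scene0.png

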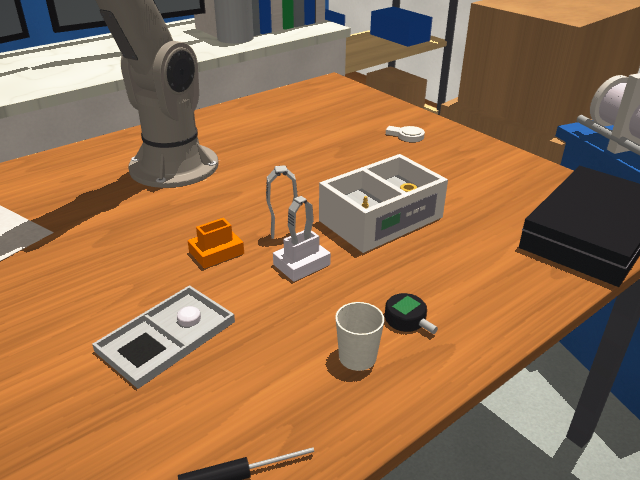

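View pics/side0.png

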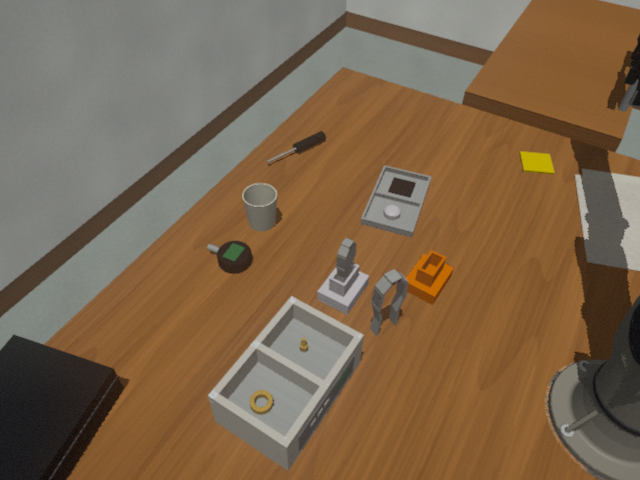

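View pics/wrist0.png

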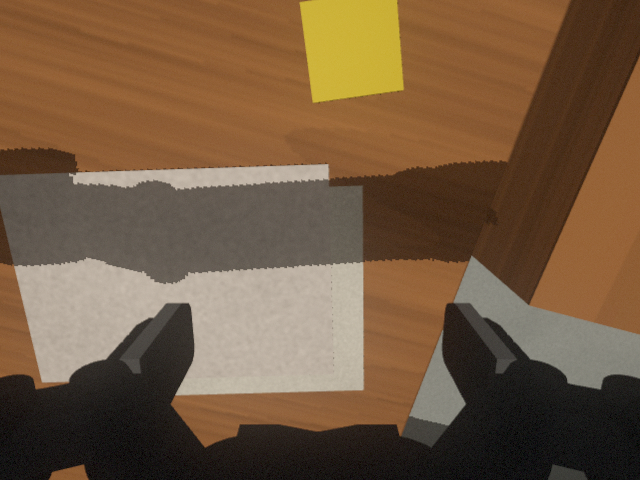

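Candidates for the tongs: the small pair in the light grey stand at scene (300,225), and a taller pair standing on the bench at scene (280,205). The small pair in the aluminium stand fits; the orange stand at (215,240) is the look-alike. I'll check this in enlarged crops.

```bash
python3 - <<'E'
import cv2
a=cv2.imread("pics/scene0.png");b=cv2.imread("pics/side0.png")
cv2.imwrite("pics/c1.png",cv2.resize(a[150:285,255:455],None,fx=4,fy=4,interpolation=cv2.INTER_CUBIC))
cv2.imwrite("pics/c2.png",cv2.resize(b[230:470,205:455],None,fx=2.5,fy=2.5,interpolation=cv2.INTER_CUBIC))
cv2.imwrite("pics/c3.png",cv2.resize(a[280:390,85:245],None,fx=5,fy=5,interpolation=cv2.INTER_CUBIC))
cv2.imwrite("pics/c4.png",cv2.resize(b[160:240,355:440],None,fx=7,fy=7,interpolation=cv2.INTER_CUBIC))
E
```

```text
(no output)
```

View pics/c1.png

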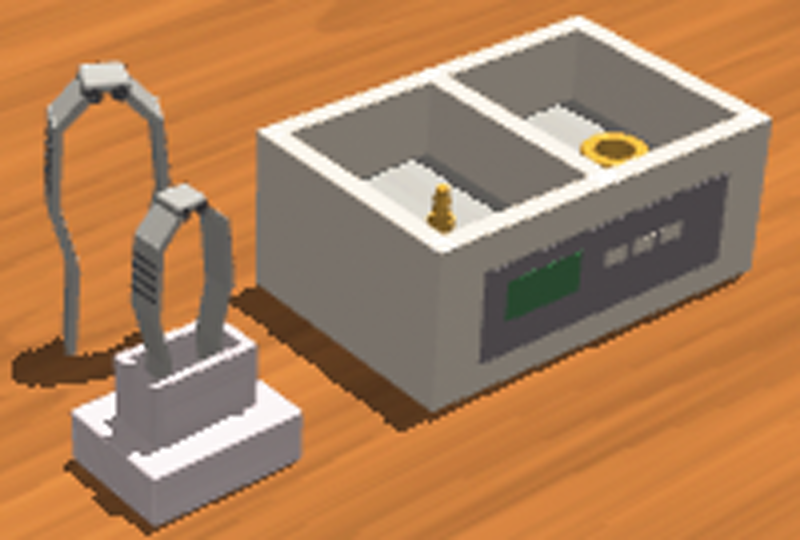

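View pics/c2.png

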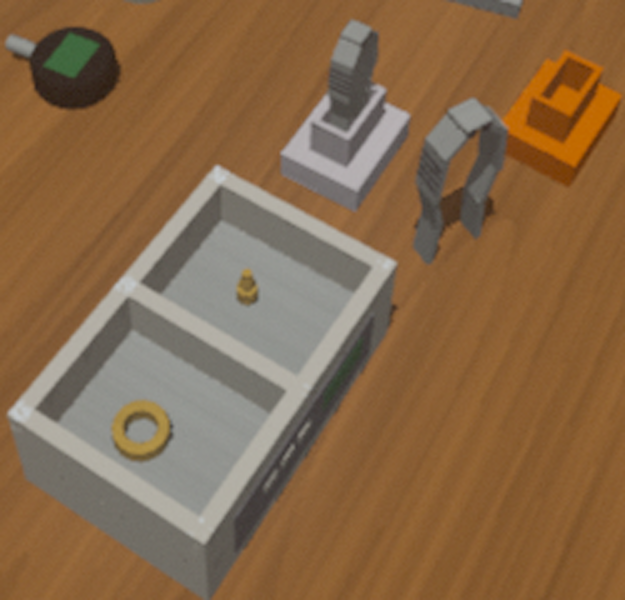

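View pics/c3.png

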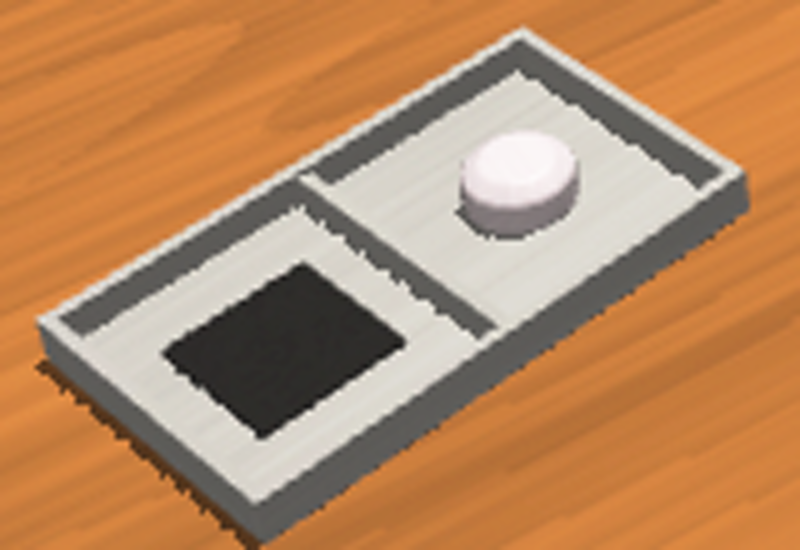

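View pics/c4.png

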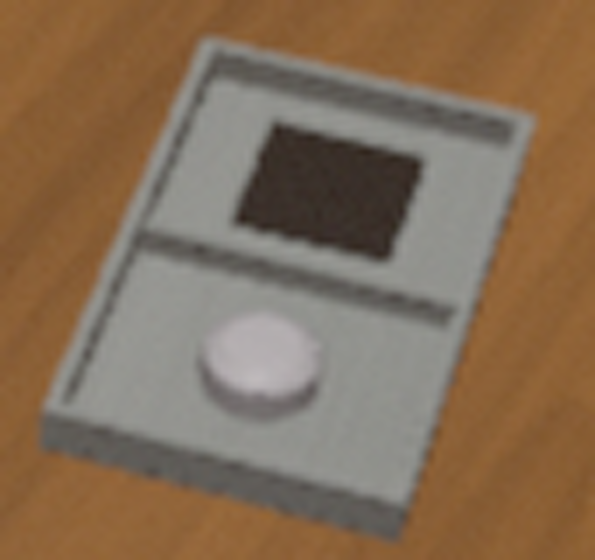

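The crops confirm it: the small tongs are in the grey stand (scene bow at about (300,198)). The fitting is in the near well at scene (365,202) and the collar is in the other well. The pad is in the tray bay at scene (142,350).

```bash
cat > h.py <<'E'
import numpy as np
K={"scene":(np.array([[602.37536783,0,318.42372975],[0,602.37536783,231.48820067],[0,0,1]]),np.array([[0.62775594,0.77839037,0.00556009],[0.43621315,-0.34586311,-0.83072065],[-0.64470192,0.5239152,-0.55666174]]),np.array([-0.36672119,-0.16790045,1.52713963])),
"side":(np.array([[539.42787199,0,319.00210937],[0,539.42787199,239.09618389],[0,0,1]]),np.array([[-0.86492225,-0.50158559,0.01792737],[-0.38025093,0.63154548,-0.6756919],[0.32759537,-0.59123786,-0.73696613]]),np.array([0.50679332,0.30996649,0.92662801]))}
def ray(n,uv,c=None):
    M,R,t=K[n] if c is None else c
    d=R.T@np.linalg.solve(M,np.array([uv[0],uv[1],1.]));return -R.T@t,d
def plane(n,uv,z,c=None):
    o,d=ray(n,uv,c);return o+d*(z-o[2])/d[2]
def proj(n,X,c=None):
    M,R,t=K[n] if c is None else c
    p=M@(R@np.asarray(X)+t);return p[:2]/p[2]
crop={"c1":("scene",255,150,4),"c2":("side",205,230,2.5),"c3":("scene",85,280,5),"c4":("side",355,160,7)}
def cp(c,u,v,z):
    n,x,y,f=crop[c];return plane(n,((u+.5)/f-.5+x,(v+.5)/f-.5+y),z)
E
python3 - <<'E'
from h import *
np.set_printoptions(precision=4,suppress=True)
def show(name,c,pts,z):
    P=np.array([cp(c,*p,z) for p in pts]);L=P-np.roll(P,-1,0)
    print(name,c,P[:,:2].tolist() and P[:,:2].round(4).tolist(),"ctr",P.mean(0)[:2] if len(P)==4 else (P[0]+P[2])[:2]/2,"len",np.linalg.norm(L,axis=1),"ang",np.degrees(np.arctan2(L[:,1],L[:,0])))
show("cleaner","c1",[(258,130),(442,252),(770,118),(578,16)],.095)
show("cleaner","c2",[(217,169),(398,263),(205,535),(9,410)],.095)
show("base","c1",[(72,412),(152,478),(301,408)],.03)
show("base","c2",[(282,155),(357,184),(410,121)],.03)
show("pocket","c1",[(115,358),(152,385),(258,345),(225,322)],.065)
show("pocket","c2",[(312,122),(347,132),(386,92)],.065)
show("pad","c3",[(163,353),(305,262),(406,343),(262,440)],.008)
show("pad","c4",[(275,120),(425,157),(392,262),(235,222)],.008)
show("tray","c3",[(37,322),(255,503),(748,173),(522,28)],.018)
show("tray","c4",[(205,37),(538,118),(405,508),(42,410)],.018)
print("fit",cp("c1",442,185,.082),cp("c2",247,269,.082))
print("bow c1",cp("c1",182,198,.152),"c2",cp("c2",357,30,.152))
from bench import read_state
from scipy.spatial.transform import Rotation as Ro
q=read_state()["tool_rot"];print(Ro.from_quat(np.roll(q,-1)).as_matrix())
E
```

```text
cleaner c1 [[0.4287, 0.1266], [0.5778, 0.1205], [0.587, 0.3479], [0.4384, 0.3539]] ctr [0.508  0.2372] len [0.1492 0.2276 0.1487 0.2275] ang [177.6674 -92.3182  -2.3192  87.563 ]
cleaner c2 [[0.5741, 0.1226], [0.4259, 0.1264], [0.4391, 0.3513], [0.5868, 0.347]] ctr [0.5065 0.2368] len [0.1482 0.2253 0.1478 0.2248] ang [ -1.469  -93.3413 178.3465  86.7564]
base c1 [[0.4995, -0.0457], [0.5655, -0.0468], [0.5658, 0.0432]] ctr [ 0.5326 -0.0013] len [0.066  0.09   0.1108] ang [178.9733 -90.179   53.2675]
base c2 [[0.5639, 0.0449], [0.5, 0.0393], [0.4925, -0.0376]] ctr [0.5282 0.0037] len [0.0642 0.0772 0.1092] ang [   5.051    84.443  -130.8833]
pocket c1 [[0.5169, -0.0315], [0.5455, -0.0311], [0.5505, 0.0284], [0.5251, 0.0284]] ctr [ 0.5345 -0.0014] len [0.0286 0.0597 0.0253 0.0604] ang [-179.1694  -94.7359    0.1836   82.1605]
pocket c2 [[0.5472, 0.0286], [0.5194, 0.0233], [0.5119, -0.0275]] ctr [0.5296 0.0006] len [0.0283 0.0514 0.0664] ang [  10.7875   81.6463 -122.1505]
pad c3 [[0.5383, -0.3817], [0.5276, -0.3271], [0.5831, -0.3182], [0.5936, -0.3731]] ctr [ 0.5606 -0.35  ] len [0.0557 0.0563 0.0559 0.056 ] ang [ -78.9324 -170.9009  100.7786    8.8708]
pad c4 [[0.5881, -0.3723], [0.5348, -0.3818], [0.523, -0.3261], [0.5775, -0.3166]] ctr [ 0.5558 -0.3492] len [0.0542 0.0569 0.0553 0.0568] ang [  10.0213  -78.1128 -170.0883  100.7689]
tray c3 [[0.5104, -0.4105], [0.626, -0.3886], [0.5922, -0.1924], [0.4738, -0.2145]] ctr [ 0.5506 -0.3015] len [0.1177 0.1991 0.1205 0.1993] ang [-169.3101  -80.2335   10.5633  100.5728]
tray c4 [[0.6246, -0.3892], [0.5057, -0.4102], [0.4706, -0.2125], [0.589, -0.192]] ctr [ 0.5475 -0.301 ] len [0.1207 0.2007 0.1201 0.2005] ang [   9.9765  -79.9319 -170.1377  100.2534]
fit [0.5147 0.1793 0.082 ] [0.5164 0.1762 0.082 ]
bow c1 [ 0.5358 -0.0048  0.152 ] c2 [ 0.5297 -0.0017  0.152 ]
[[ 0.2637 -0.0005  0.9646]
 [-0.9646  0.0013  0.2637]
 [-0.0014 -1.     -0.0001]]
```

```bash
python3 - <<'E'
from h import *
np.set_printoptions(precision=4,suppress=True)
print("feet",cp("c1",72,352,0),cp("c1",160,215,.1),cp("c2",428,260,0),cp("c2",477,234,0))
def tri(a,b):
    A=[];
    (o1,d1),(o2,d2)=a,b
    s=np.linalg.lstsq(np.c_[d1,-d2],o2-o1,rcond=None)[0];p,q=o1+s[0]*d1,o2+s[1]*d2
    return (p+q)/2,np.linalg.norm(p-q)
def cr(c,u,v):
    n,x,y,f=crop[c];return ray(n,((u+.5)/f-.5+x,(v+.5)/f-.5+y))
print("bigtop",tri(cr("c1",103,74),cr("c2",470,115)))
print("smalltop",tri(cr("c1",182,198),cr("c2",358,30)))
print("fit tip",tri(cr("c1",442,185),cr("c2",247,269)))
E
```

```text
feet [0.4211 0.0085 0.    ] [0.4722 0.0295 0.1   ] [0.4282 0.0544 0.    ] [0.4057 0.0134 0.    ]
bigtop (array([0.4236, 0.0322, 0.1569]), np.float64(0.00023432808166728636))
smalltop (array([ 0.5309, -0.0028,  0.1495]), np.float64(0.0029788833238295993))
fit tip (array([0.5162, 0.1773, 0.0835]), np.float64(0.0008013844200849742))
```

Call:
apply_moves --increments '[{"travel":[0,0,0],"twist":1,"claw":0},{"travel":[0,0,0],"twist":1,"claw":0},{"travel":[0,0,0],"twist":1,"claw":0},{"travel":[-0.7,0,0.4],"twist":0.06,"claw":0},{"travel":[-0.75,0,0.45],"claw":0},{"travel":[-0.75,0,0.45],"claw":0},{"travel":[-0.75,0,0.45],"claw":0},{"travel":[-0.75,0,0.45],"claw":0},{"travel":[-0.75,0,0.45],"claw":0},{"travel":[-0.75,0,0.45],"claw":0}]'

```text
$.increments[4]: bad value
```

Call:
apply_moves --increments '[{"travel":[-0.8,0,0.45],"claw":0},{"travel":[-0.8,0,0.45],"claw":0},{"travel":[-0.8,0,0.45],"claw":0},{"travel":[-0.8,0,0.45],"claw":0},{"travel":[-0.8,0,0.45],"claw":0},{"travel":[-0.8,0,0.45],"claw":0},{"travel":[-0.8,0,0.45],"claw":0},{"travel":[-0.8,0,0.45],"claw":0},{"travel":[-0.8,0,0.45],"claw":0},{"travel":[-0.8,0,0.45],"claw":0}]'

```text
$.increments[0]: bad value
```

Call:
apply_moves --increments '[{"travel":[0,0,0],"twist":1,"claw":0},{"travel":[0,0,0],"twist":1,"claw":0},{"travel":[0,0,0],"twist":1,"claw":0},{"travel":[-0.7,0,0.4],"twist":0.06,"claw":0},{"travel":[-0.75,0,0.45],"twist":0,"claw":0},{"travel":[-0.75,0,0.45],"twist":0,"claw":0},{"travel":[-0.75,0,0.45],"twist":0,"claw":0},{"travel":[-0.75,0,0.45],"twist":0,"claw":0},{"travel":[-0.75,0,0.45],"twist":0,"claw":0},{"travel":[-0.75,0,0.45],"twist":0,"claw":0}]'

```text
time: 0.98
position: [0.2957, -0.4172, 0.2451]
tool_rot: [0.5, -0.5, 0.5, -0.5]
force: [1.1, -0.4, 0.5]
grip_width: 0.0853
```

Call:
apply_moves --increments '[{"travel":[-0.8,0,0.45],"twist":0,"claw":0},{"travel":[-0.8,0,0.45],"twist":0,"claw":0},{"travel":[-0.8,0,0.45],"twist":0,"claw":0},{"travel":[-0.8,0,0.45],"twist":0,"claw":0},{"travel":[-0.8,0,0.45],"twist":0,"claw":0},{"travel":[-0.8,0,0.45],"twist":0,"claw":0},{"travel":[-0.8,0,0.45],"twist":0,"claw":0},{"travel":[-0.8,0,0.45],"twist":0,"claw":0},{"travel":[-0.8,0,0.45],"twist":0,"claw":0},{"travel":[-0.8,0,0.45],"twist":0,"claw":0}]'

```text
time: 1.82
position: [0.4757, -0.0974, 0.2453]
tool_rot: [-0.5, 0.5, -0.5, 0.5]
force: [0.1, -0.3, 0.1]
grip_width: 0.0859
```

Call:
apply_moves --increments '[{"travel":[-0.8,0,0.5],"twist":0,"claw":0},{"travel":[-0.8,0,0.5],"twist":0,"claw":0},{"travel":[-0.8,0,0.4],"twist":0,"claw":0},{"travel":[0,0,0],"twist":0,"claw":0},{"travel":[0,0,0],"twist":0,"claw":0}]'

```text
time: 2.23
position: [0.5316, -0.0004, 0.2449]
tool_rot: [0.501, -0.501, 0.499, -0.498]
force: [-0.4, -0.9, 0.2]
grip_width: 0.0853
```

```bash
python3 - <<'E'
from bench import *
import cv2,pickle
for n in ["wrist"]:
    c=read_camera(n);cv2.imwrite(f"pics/{n}1.png",c["image"][:,:,::-1]);pickle.dump((c["mtx"],c["R"],c["t"]),open("w1.pkl","wb"))
s=read_state();print(s["time"],s["position"],s["tool_rot"],s["force"])
E
```

```text
2.2833 [ 0.53106169 -0.00276649  0.24481811] [-0.49991632  0.50078706 -0.4998111   0.49948459] [ 0.30405385 -0.7663372  -0.51849719]
```

View pics/wrist1.png

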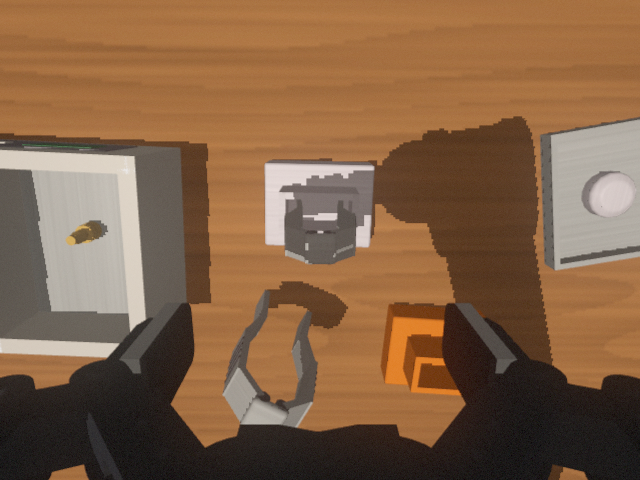

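```bash
python3 - <<'E'
from h import *
import pickle,cv2
np.set_printoptions(precision=4,suppress=True)
c=pickle.load(open("w1.pkl","rb"));print(c[1],-c[1].T@c[2])
im=cv2.imread("pics/wrist1.png")
for nm,uv,z in [("base TL",(265,161),.03),("base TR",(374,165),.03),("base BR",(370,247),.03),("base BL",(265,245),.03),("bow",(320,246),.152),("fit tip",(72,240),.082)]:
    print(nm,plane("w",uv,z,c))
print(proj("w",[.5315,-.001,.152],c))
cv2.imwrite("pics/w1c.png",cv2.resize(im[140:280,240:400],None,fx=5,fy=5,interpolation=cv2.INTER_CUBIC)[:600])
E
```

```text
[[ 0.0047 -1.     -0.0017]
 [-0.964  -0.005   0.266 ]
 [-0.266   0.0004 -0.964 ]] [ 0.5996 -0.0004  0.3731]
base TL [0.5692 0.0427 0.03  ]
base TR [ 0.5664 -0.0456  0.03  ]
base BR [ 0.497 -0.045  0.03 ]
base BL [0.4983 0.0448 0.03  ]
bow [ 0.5339 -0.0016  0.152 ]
fit tip [0.5167 0.1774 0.082 ]
[318.9518 250.1903]
```

View pics/w1c.png

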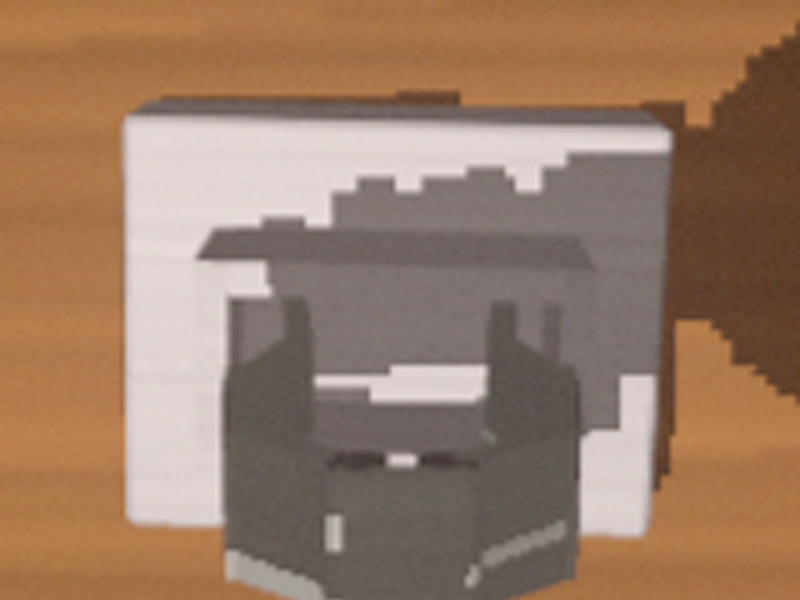

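Stand base centre is about (0.533, -0.001), yaw about -1.3°. The bow is at (0.534, -0.0016) and the fitting at (0.5165, 0.1775); the views agree within 2 mm. Descending over the small tongs.

Call:
apply_moves --increments '[{"travel":[0,0.5,0.04],"twist":0.25,"claw":0},{"travel":[0,0.5,0],"twist":0,"claw":0},{"travel":[0,0.5,0],"twist":0,"claw":0},{"travel":[0,0.5,0],"twist":0,"claw":0},{"travel":[0,0.5,0],"twist":0,"claw":0},{"travel":[0,0.5,0],"twist":0,"claw":0},{"travel":[0,0.4,0],"twist":0,"claw":0.2},{"travel":[0,0,0],"twist":0,"claw":0.3},{"travel":[0,0,0],"twist":0,"claw":0.3},{"travel":[0,0,0],"twist":0,"claw":0.3}]' --force 30

```text
time: 3.12
position: [0.5334, -0.0042, 0.1102]
tool_rot: [-0.494, 0.494, -0.505, 0.506]
force: [0.6, -0.6, 0.4]
grip_width: 0.06
```

```bash
python3 - <<'E'
from bench import *
import cv2,pickle,numpy as np
p=[]
for n in ["wrist","scene"]:
    c=read_camera(n);p.append(c["image"][:,:,::-1])
cv2.imwrite("pics/w2.png",p[0]);cv2.imwrite("pics/s2.png",cv2.resize(p[1][100:300,200:460],None,fx=3,fy=3,interpolation=cv2.INTER_CUBIC))
s=read_state();print(s["time"],s["position"],s["tool_rot"],s["force"],s["grip_width"])
E
```

```text
3.2167 [ 0.53391201 -0.00355442  0.11069331] [-0.49477435  0.49370434 -0.50492858  0.50645976] [ 0.89683781 -0.09079718  0.62642106] 0.05936006559983874
```

View pics/w2.png

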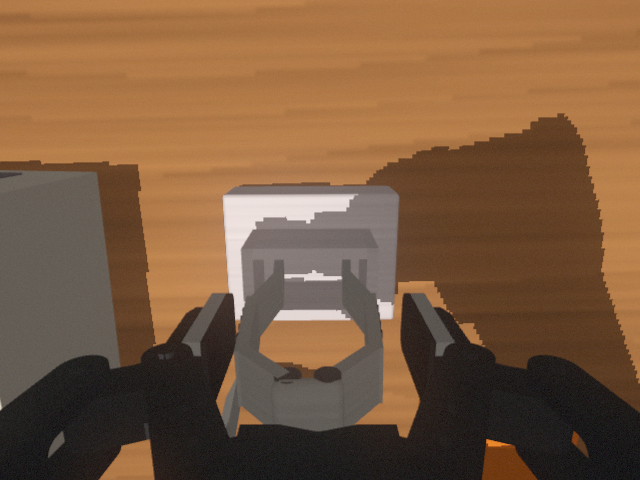

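View pics/s2.png

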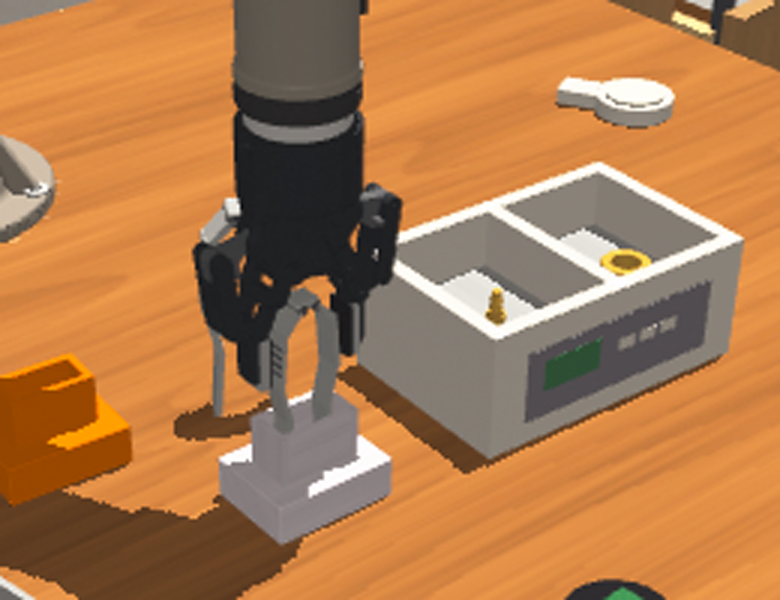

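Fingers straddle the small tongs (wrist: pads at columns 235/402, tongs 238–382, so I'm about 3 mm off in y). I'll centre, then close in small steps.

Call:
apply_moves --increments '[{"travel":[-0.06,0,0],"twist":0,"claw":0.4},{"travel":[0,0,0],"twist":0,"claw":0.45},{"travel":[0,0,0],"twist":0,"claw":0.48},{"travel":[0,0,0],"twist":0,"claw":0.49},{"travel":[0,0,0],"twist":0,"claw":0.495},{"travel":[0,0,0],"twist":0,"claw":0.495},{"travel":[0,0,0],"twist":0,"claw":0.495}]' --force 30

```text
time: 3.8
position: [0.5337, -0.0003, 0.1098]
tool_rot: [-0.495, 0.494, -0.505, 0.506]
force: [-0.1, 0.7, 5.1]
grip_width: 0.0433
```

```bash
cat > look.py <<'E'
import sys
from bench import *
import cv2,pickle
tag=sys.argv[1]
for n in sys.argv[2:]:
    c=read_camera(n);cv2.imwrite(f"pics/{n}_{tag}.png",c["image"][:,:,::-1]);pickle.dump((c["mtx"],c["R"],c["t"]),open(f"{n}_{tag}.pkl","wb"))
s=read_state();print(s["time"],s["position"].round(4),s["tool_rot"].round(3),s["force"].round(1),round(s["grip_width"],4))
E
python3 look.py a wrist
```

```text
3.85 [ 5.337e-01 -4.000e-04  1.099e-01] [-0.495  0.494 -0.505  0.506] [0.3 0.9 5.7] 0.0434
```

View pics/wrist_a.png

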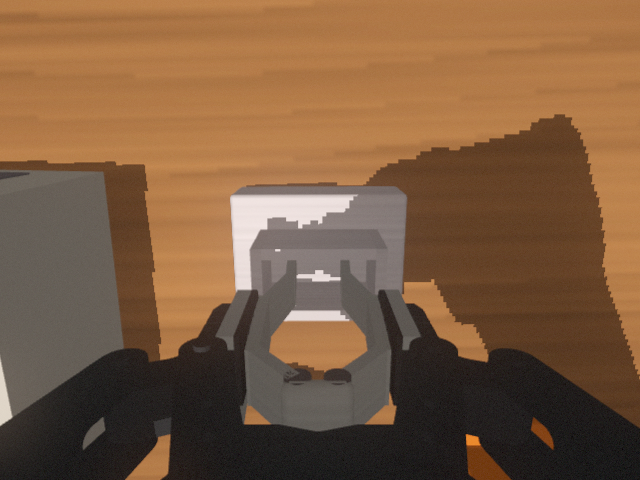

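Call:
apply_moves --increments '[{"travel":[0,-0.15,0],"twist":0,"claw":0.495},{"travel":[0,-0.3,0],"twist":0,"claw":0.495},{"travel":[0,-0.3,0],"twist":0,"claw":0.495},{"travel":[0,-0.4,0],"twist":0,"claw":0.495},{"travel":[0,-0.4,0],"twist":0,"claw":0.495},{"travel":[0,-0.4,0],"twist":0,"claw":0.495},{"travel":[0,-0.3,0],"twist":0,"claw":0.495},{"travel":[0,-0.1,0],"twist":0,"claw":0.495},{"travel":[0,0,0],"twist":0,"claw":0.495}]'

```text
time: 4.6
position: [0.5337, -0.0007, 0.2048]
tool_rot: [-0.495, 0.494, -0.505, 0.506]
force: [0.4, 0.2, -1.4]
grip_width: 0.0434
```

```bash
python3 look.py b wrist side scene; python3 - <<'E'
import cv2
a=cv2.imread("pics/side_b.png")[180:420,200:460];b=cv2.imread("pics/scene_b.png")[100:340,200:460]
import numpy as np
cv2.imwrite("pics/b.png",cv2.resize(np.hstack([a,b]),None,fx=1.53,fy=2.3*1.53/2.3,interpolation=cv2.INTER_CUBIC))
E
```

```text
4.75 [ 0.5323 -0.0008  0.2024] [ 0.494 -0.495  0.506 -0.505] [ 0.3  0.2 -0.7] 0.0433
```

View pics/b.png

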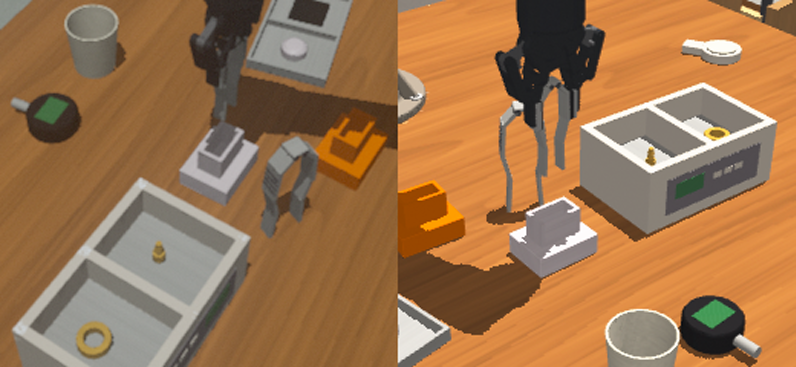

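View pics/wrist_b.png

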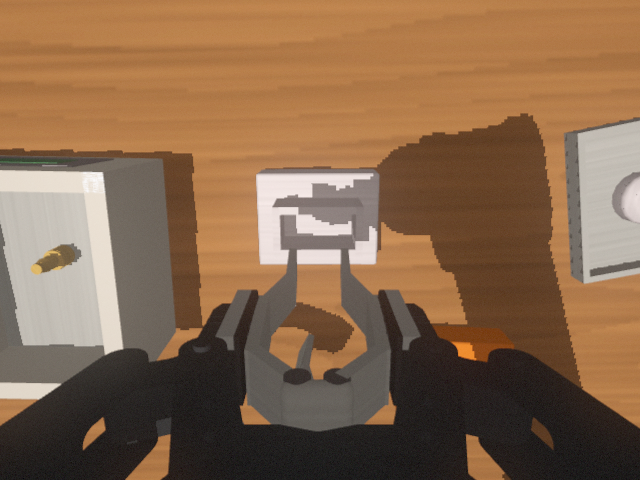

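```bash
python3 - <<'E'
import cv2
a=cv2.imread("pics/wrist_b.png")[225:425,235:405]
cv2.imwrite("pics/wbc.png",cv2.resize(a,None,fx=3,fy=3,interpolation=cv2.INTER_CUBIC))
E
```

```text
(no output)
```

View pics/wbc.png

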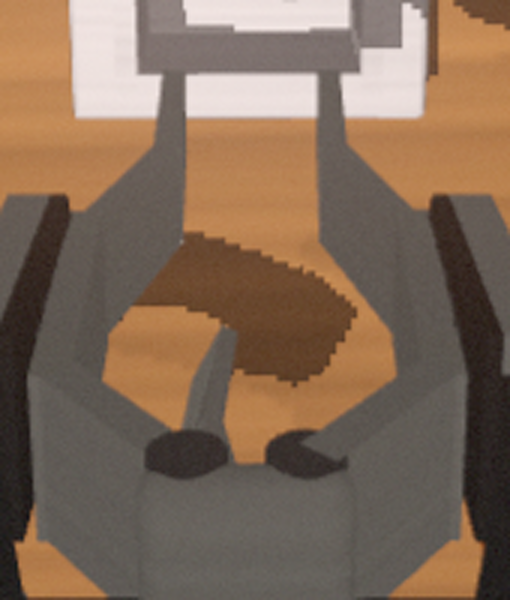

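```bash
python3 - <<'E'
from h import *
import pickle
np.set_printoptions(precision=4,suppress=True)
c=pickle.load(open("wrist_b.pkl","rb"));print("cam",-c[1].T@c[2])
for uv in [(289,249.3),(296.7,249.3),(341,249.3),(348.3,249.3)]: print(plane("w",uv,.122,c))
print("fit",plane("w",(36,269),.082,c))
# bow front edge hinge etc
print("bow top", plane("w",(235+247/3,225+465/3),.122+.122,c))
E
```

```text
cam [ 0.6013 -0.0023  0.3331]
[0.5378 0.0143 0.122 ]
[0.5377 0.0103 0.122 ]
[ 0.5372 -0.013   0.122 ]
[ 0.5371 -0.0169  0.122 ]
fit [0.5164 0.1786 0.082 ]
bow top [ 0.5412 -0.0008  0.244 ]
```

Call:
apply_moves --increments '[{"travel":[-0.3,-0.1,-0.06],"twist":0,"claw":0.49},{"travel":[-0.6,0,-0.06],"twist":0,"claw":0.49},{"travel":[-0.7,0,-0.06],"twist":0,"claw":0.49},{"travel":[-0.7,0,-0.06],"twist":0,"claw":0.49},{"travel":[-0.7,0,-0.06],"twist":0,"claw":0.49},{"travel":[-0.7,0,-0.06],"twist":0,"claw":0.49},{"travel":[-0.5,0,-0.06],"twist":0,"claw":0.49},{"travel":[-0.27,0,-0.065],"twist":0,"claw":0.49},{"travel":[0,0,0],"twist":0,"claw":0.49},{"travel":[0,0,0],"twist":0,"claw":0.49}]'

```text
time: 5.58
position: [0.5171, 0.1784, 0.2069]
tool_rot: [-0.494, 0.495, -0.505, 0.505]
force: [0.5, -0.1, -0.7]
grip_width: 0.0439
```

```bash
python3 look.py c wrist scene side; python3 - <<'E'
import cv2,numpy as np
a=cv2.imread("pics/wrist_c.png")[180:430,215:425]
cv2.imwrite("pics/wcc.png",cv2.resize(a,None,fx=2.4,fy=2.4,interpolation=cv2.INTER_CUBIC))
a=cv2.imread("pics/side_c.png")[280:420,210:380];b=cv2.imread("pics/scene_c.png")[110:250,300:470]
cv2.imwrite("pics/cc.png",cv2.resize(np.hstack([a,b]),None,fx=2.3,fy=2.3,interpolation=cv2.INTER_CUBIC))
E
```

```text
5.7333 [0.5179 0.1764 0.207 ] [-0.493  0.494 -0.506  0.506] [ 0.5 -0.1 -1.3] 0.0436
```

View pics/wcc.png

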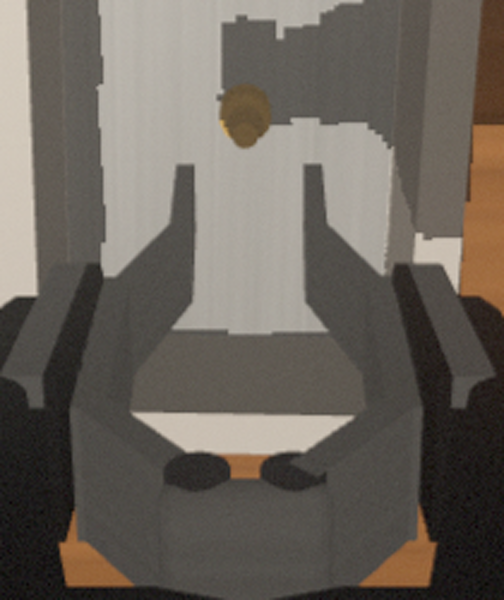

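View pics/cc.png

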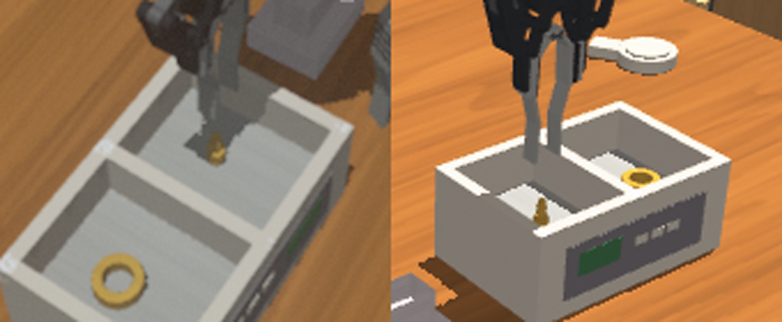

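```bash
python3 - <<'E'
from h import *
import pickle
np.set_printoptions(precision=4,suppress=True)
c=pickle.load(open("wrist_c.pkl","rb"));
f=lambda u,v,z:plane("w",(215+u/2.4,180+v/2.4),z,c)
print("tips",f(176,164,.125),f(194,164,.125),f(304,164,.125),f(322,164,.125))
print("stem top",f(245,135,.082),"foot",f(245,103,.064))
print("wellwalls",)
E
```

```text
tips [0.5217 0.1936 0.125 ] [0.5216 0.1897 0.125 ] [0.5211 0.1657 0.125 ] [0.521  0.1618 0.125 ]
stem top [0.5162 0.1787 0.082 ] foot [0.5205 0.1787 0.064 ]
wellwalls
```

Call:
apply_moves --increments '[{"travel":[-0.025,0,0.05],"twist":0,"claw":0.485},{"travel":[0,0.2,0],"twist":0,"claw":0.485},{"travel":[0,0.3,0],"twist":0,"claw":0.485},{"travel":[0,0.3,0],"twist":0,"claw":0.485},{"travel":[0,0.3,0],"twist":0,"claw":0.485},{"travel":[0,0.2,0],"twist":0,"claw":0.485},{"travel":[0,0.2,0],"twist":0,"claw":0.485},{"travel":[0,0.2,0],"twist":0,"claw":0.485},{"travel":[0,0.1,0],"twist":0,"claw":0.485},{"travel":[0,0,0],"twist":0,"claw":0.485}]'

```text
time: 6.57
position: [0.5189, 0.1793, 0.1341]
tool_rot: [0.494, -0.495, 0.506, -0.505]
force: [0.9, -0.7, -1.1]
grip_width: 0.0435
```

```bash
python3 look.py d wrist scene side; python3 - <<'E'
import cv2,numpy as np
a=cv2.imread("pics/wrist_d.png")[180:430,215:425]
cv2.imwrite("pics/wdc.png",cv2.resize(a,None,fx=2.4,fy=2.4,interpolation=cv2.INTER_CUBIC))
a=cv2.imread("pics/side_d.png")[280:420,210:380];b=cv2.imread("pics/scene_d.png")[110:250,300:470]
cv2.imwrite("pics/dc.png",cv2.resize(np.hstack([a,b]),None,fx=2.3,fy=2.3,interpolation=cv2.INTER_CUBIC))
E
```

```text
6.7167 [0.52   0.1798 0.1357] [-0.495  0.494 -0.505  0.506] [-0.7  0.4  0.2] 0.0444
```

View pics/wdc.png

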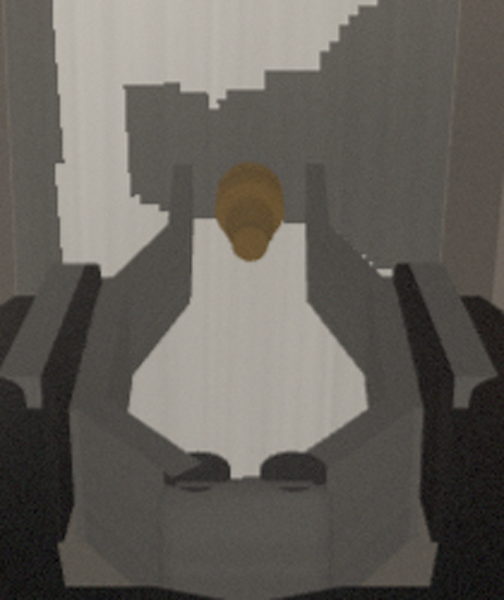

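View pics/dc.png

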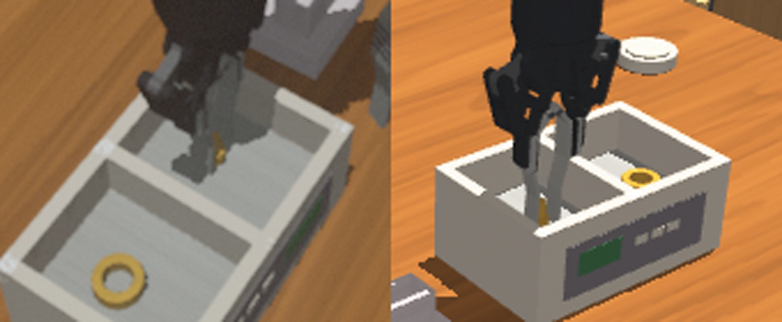

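Call:
apply_moves --increments '[{"travel":[0,0.05,0],"twist":0,"claw":0.49},{"travel":[0,0,0],"twist":0,"claw":0.5},{"travel":[0,0,0],"twist":0,"claw":0.51},{"travel":[0,0,0],"twist":0,"claw":0.52},{"travel":[0,0,0],"twist":0,"claw":0.53},{"travel":[0,0,0],"twist":0,"claw":0.54},{"travel":[0,0,0],"twist":0,"claw":0.55},{"travel":[0,0,0],"twist":0,"claw":0.56},{"travel":[0,0,0],"twist":0,"claw":0.56},{"travel":[0,0,0],"twist":0,"claw":0.56}]' --force 30

```text
time: 7.55
position: [0.5197, 0.1796, 0.1334]
tool_rot: [-0.495, 0.494, -0.505, 0.506]
force: [-0.4, -1.1, 1.0]
grip_width: 0.0391
```

```bash
python3 look.py e wrist; python3 - <<'E'
import cv2,numpy as np
a=cv2.imread("pics/wrist_e.png")[180:430,215:425]
cv2.imwrite("pics/wec.png",cv2.resize(a,None,fx=2.4,fy=2.4,interpolation=cv2.INTER_CUBIC))
E
```

```text
7.6 [0.5197 0.1795 0.1334] [-0.494  0.494 -0.505  0.506] [-0.8  0.2  0.5] 0.0394
```

View pics/wec.png

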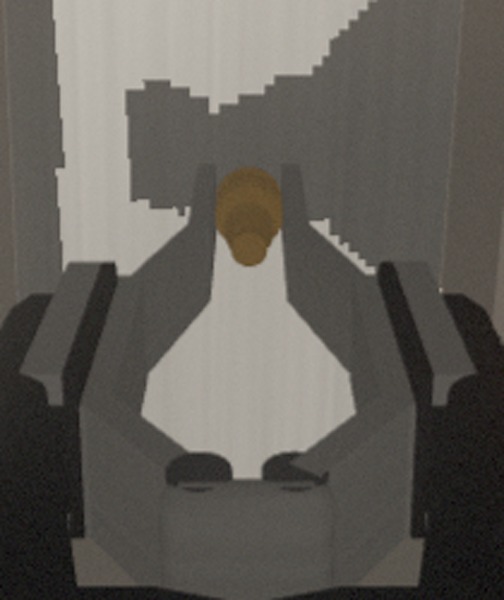

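Call:
apply_moves --increments '[{"travel":[0,-0.1,0],"twist":0,"claw":0.56},{"travel":[0,-0.2,0],"twist":0,"claw":0.56},{"travel":[0,-0.3,0],"twist":0,"claw":0.56},{"travel":[0,-0.4,0],"twist":0,"claw":0.56},{"travel":[0,-0.4,0],"twist":0,"claw":0.56},{"travel":[0,-0.4,0],"twist":0,"claw":0.56},{"travel":[0,-0.3,0],"twist":0,"claw":0.56},{"travel":[0,-0.2,0],"twist":0,"claw":0.56},{"travel":[0,0,0],"twist":0,"claw":0.56}]'

```text
time: 8.35
position: [0.5207, 0.1801, 0.2277]
tool_rot: [-0.496, 0.493, -0.505, 0.506]
force: [0.9, 0.1, -1.2]
grip_width: 0.0397
```

```bash
python3 look.py f wrist scene; python3 - <<'E'
import cv2,numpy as np
a=cv2.imread("pics/wrist_f.png")[180:430,215:425]
b=cv2.imread("pics/scene_f.png")[70:230,300:450]
cv2.imwrite("pics/fc.png",np.hstack([cv2.resize(a,None,fx=1.8,fy=1.8),cv2.resize(b,(422,450),interpolation=cv2.INTER_CUBIC)]))
E
```

```text
8.45 [0.5194 0.1794 0.2252] [-0.494  0.495 -0.505  0.506] [ 0.   0.4 -0.5] 0.0395
```

View pics/fc.png

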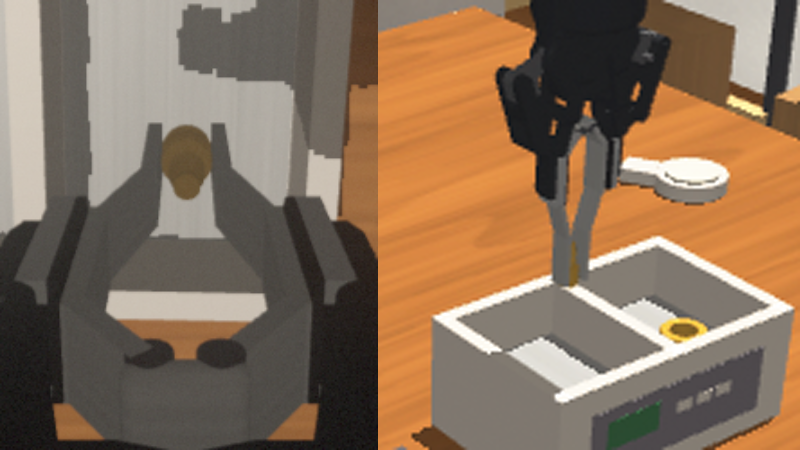

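Call:
apply_moves --increments '[{"travel":[0.2,0,0.05],"twist":0,"claw":0.56},{"travel":[0.4,0,0.065],"twist":0,"claw":0.56},{"travel":[0.6,0,0.065],"twist":0,"claw":0.56},{"travel":[0.7,0,0.065],"twist":0,"claw":0.56},{"travel":[0.7,0,0.065],"twist":0,"claw":0.56},{"travel":[0.7,0,0.065],"twist":0,"claw":0.56},{"travel":[0.7,0,0.065],"twist":0,"claw":0.56},{"travel":[0.7,0,0.065],"twist":0,"claw":0.56},{"travel":[0.7,0,0.065],"twist":0,"claw":0.56},{"travel":[0.7,0,0.065],"twist":0,"claw":0.56}]'

```text
time: 9.28
position: [0.5387, -0.0672, 0.2241]
tool_rot: [0.494, -0.495, 0.506, -0.505]
force: [1.2, 0.1, -0.6]
grip_width: 0.0394
```

Call:
apply_moves --increments '[{"travel":[0.7,0,0.065],"twist":0,"claw":0.56},{"travel":[0.7,0,0.065],"twist":0,"claw":0.56},{"travel":[0.7,0,0.065],"twist":0,"claw":0.56},{"travel":[0.7,0,0.065],"twist":0,"claw":0.56},{"travel":[0.7,0,0.065],"twist":0,"claw":0.56},{"travel":[0.7,0,0.065],"twist":0,"claw":0.56},{"travel":[0.7,0,0.065],"twist":0,"claw":0.56},{"travel":[0.7,0,0.065],"twist":0,"claw":0.56},{"travel":[0.7,0,0.065],"twist":0,"claw":0.56},{"travel":[0.4,0,0.065],"twist":0,"claw":0.56}]'

```text
time: 10.12
position: [0.5575, -0.3384, 0.2236]
tool_rot: [0.492, -0.495, 0.507, -0.506]
force: [-0.5, -1.0, -0.9]
grip_width: 0.0397
```

Call:
apply_moves --increments '[{"travel":[0.3,0,0],"twist":0,"claw":0.56},{"travel":[0.1,0,0],"twist":0,"claw":0.56},{"travel":[0,0,0],"twist":0,"claw":0.56},{"travel":[0,0,0],"twist":0,"claw":0.56}]'

```text
time: 10.45
position: [0.5594, -0.348, 0.2249]
tool_rot: [0.495, -0.495, 0.506, -0.505]
force: [-0.1, 0.9, -1.6]
grip_width: 0.0396
```

```bash
python3 look.py g wrist scene; python3 - <<'E'
import cv2,numpy as np
a=cv2.imread("pics/wrist_g.png")
b=cv2.imread("pics/scene_g.png")[220:400,80:260]
cv2.imwrite("pics/gc.png",np.hstack([a[130:430,190:450],cv2.resize(b,(300,300),interpolation=cv2.INTER_CUBIC)]))
E
```

```text
10.55 [ 0.5598 -0.3474  0.2253] [ 0.495 -0.495  0.505 -0.505] [-0.4  0.9 -0.4] 0.0395
```

View pics/gc.png

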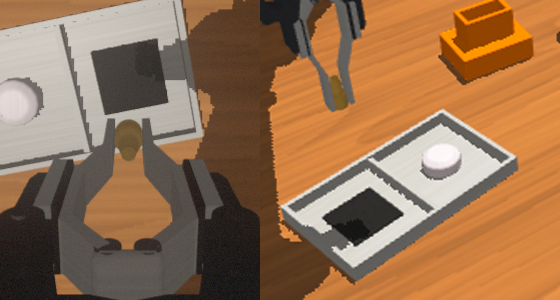

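```bash
python3 - <<'E'
from h import *
import pickle
np.set_printoptions(precision=4,suppress=True)
c=pickle.load(open("wrist_g.pkl","rb"));
P=np.array([plane("w",(u+190,v+130),.008,c) for u,v in [(92,52),(157,38),(168,101),(104,115)]]);print(P,P.mean(0),np.linalg.norm(P-np.roll(P,-1,0),axis=1))
b=.2253-.0834
print("stem top",plane("w",(190+128,130+155),b+.032,c),"base",b)
E
```

```text
[[ 0.5804 -0.3185  0.008 ]
 [ 0.5908 -0.3721  0.008 ]
 [ 0.5374 -0.3813  0.008 ]
 [ 0.5261 -0.3264  0.008 ]] [ 0.5587 -0.3496  0.008 ] [0.0546 0.0542 0.056  0.0549]
stem top [ 0.5555 -0.348   0.1739] base 0.1419
```

Call:
apply_moves --increments '[{"travel":[0.04,0.2,0.05],"twist":0,"claw":0.56},{"travel":[0,0.4,0],"twist":0,"claw":0.56},{"travel":[0,0.5,0],"twist":0,"claw":0.56},{"travel":[0,0.5,0],"twist":0,"claw":0.56},{"travel":[0,0.5,0],"twist":0,"claw":0.56},{"travel":[0,0.5,0],"twist":0,"claw":0.56},{"travel":[0,0.35,0],"twist":0,"claw":0.56},{"travel":[0,0.2,0],"twist":0,"claw":0.56},{"travel":[0,0.05,0],"twist":0,"claw":0.56},{"travel":[0,0,0],"twist":0,"claw":0.56}]'

```text
time: 11.38
position: [0.5614, -0.3509, 0.0971]
tool_rot: [0.495, -0.495, 0.505, -0.505]
force: [-0.0, -0.1, -0.7]
grip_width: 0.0395
```

```bash
python3 look.py h wrist scene side; python3 - <<'E'
import cv2,numpy as np
a=cv2.imread("pics/wrist_h.png")[180:430,215:425]
b=cv2.imread("pics/scene_h.png")[270:390,80:200]
d=cv2.imread("pics/side_h.png")[140:240,350:450]
cv2.imwrite("pics/hc.png",np.hstack([a]+[cv2.resize(x,(250,250),interpolation=cv2.INTER_CUBIC) for x in (b,d)]))
E
```

```text
11.5333 [ 0.5623 -0.3516  0.0987] [-0.495  0.494 -0.505  0.506] [ 1.1  0.3 -1.2] 0.0397
```

View pics/hc.png

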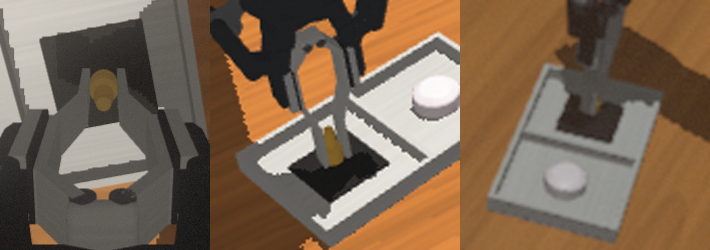

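Call:
apply_moves --increments '[{"travel":[0,0.05,0],"twist":0,"claw":0.56},{"travel":[0,0.05,0],"twist":0,"claw":0.56},{"travel":[0,0,0],"twist":0,"claw":0.56}]'

```text
time: 11.78
position: [0.5612, -0.3511, 0.0934]
tool_rot: [-0.494, 0.495, -0.505, 0.506]
force: [-0.1, -0.0, -1.4]
grip_width: 0.0392
```

Call:
apply_moves --increments '[{"travel":[0,0.025,0],"twist":0,"claw":0.56},{"travel":[0,0,0],"twist":0,"claw":0.56}]'

```text
time: 11.95
position: [0.5612, -0.3511, 0.0922]
tool_rot: [0.494, -0.495, 0.505, -0.505]
force: [0.0, 0.2, -1.1]
grip_width: 0.0397
```

Call:
apply_moves --increments '[{"travel":[0,0.02,0],"twist":0,"claw":0.56},{"travel":[0,0,0],"twist":0,"claw":0.56}]'

```text
time: 12.12
position: [0.5614, -0.3511, 0.0915]
tool_rot: [-0.494, 0.494, -0.505, 0.506]
force: [-0.3, -0.3, -0.1]
grip_width: 0.0392
```

Call:
apply_moves --increments '[{"travel":[0,0.02,0],"twist":0,"claw":0.56},{"travel":[0,0,0],"twist":0,"claw":0.56}]'

```text
time: 12.28
position: [0.5615, -0.3512, 0.0911]
tool_rot: [-0.494, 0.494, -0.505, 0.506]
force: [-0.2, 0.4, 1.7]
grip_width: 0.0391
```

```bash
python3 look.py i wrist scene side; python3 - <<'E'
import cv2,numpy as np
a=cv2.imread("pics/wrist_i.png")[180:430,215:425]
b=cv2.imread("pics/scene_i.png")[300:380,110:190]
d=cv2.imread("pics/side_i.png")[160:220,370:430]
cv2.imwrite("pics/ic.png",np.hstack([a]+[cv2.resize(x,(250,250),interpolation=cv2.INTER_CUBIC) for x in (b,d)]))
E
```

```text
12.4333 [ 0.5616 -0.3512  0.0911] [-0.495  0.494 -0.505  0.506] [0.1 0.5 3. ] 0.0395
```

View pics/ic.png

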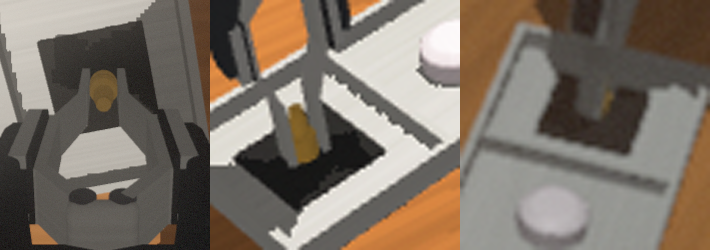

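Contact with the pad: vertical force rose from about -1 to +3 N at the expected height. Releasing gradually while keeping hold of the tongs.

Call:
apply_moves --increments '[{"travel":[0,0,0],"twist":0,"claw":0.54},{"travel":[0,0,0],"twist":0,"claw":0.53},{"travel":[0,0,0],"twist":0,"claw":0.52},{"travel":[0,0,0],"twist":0,"claw":0.51},{"travel":[0,0,0],"twist":0,"claw":0.5},{"travel":[0,0,0],"twist":0,"claw":0.49},{"travel":[0,0,0],"twist":0,"claw":0.485},{"travel":[0,0,0],"twist":0,"claw":0.485}]'

```text
time: 13.1
position: [0.5613, -0.3511, 0.0906]
tool_rot: [0.494, -0.495, 0.505, -0.505]
force: [0.0, 0.3, -0.3]
grip_width: 0.0441
```

```bash
python3 look.py j wrist scene side; python3 - <<'E'
import cv2,numpy as np
a=cv2.imread("pics/wrist_j.png")[180:430,215:425]
b=cv2.imread("pics/scene_j.png")[300:380,110:190]
d=cv2.imread("pics/side_j.png")[160:220,370:430]
cv2.imwrite("pics/jc.png",np.hstack([a]+[cv2.resize(x,(250,250),interpolation=cv2.INTER_CUBIC) for x in (b,d)]))
E
```

```text
13.25 [ 0.5613 -0.3511  0.0907] [-0.494  0.494 -0.505  0.506] [ 0.3 -0.1 -0.8] 0.044
```

View pics/jc.png

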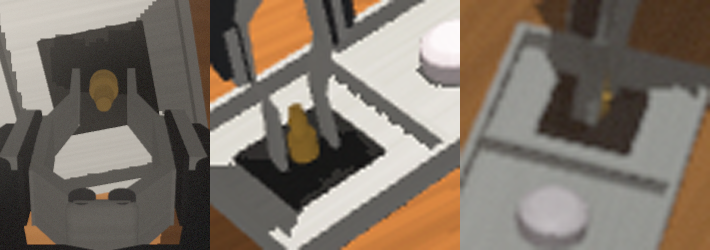

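The fitting stands free and upright on the pad (scene crop (300,135)), and the tongs are open and still held at 44 mm. Lifting straight up.

Call:
apply_moves --increments '[{"travel":[0,-0.1,0],"twist":0,"claw":0.485},{"travel":[0,-0.2,0],"twist":0,"claw":0.485},{"travel":[0,-0.3,0],"twist":0,"claw":0.485},{"travel":[0,-0.4,0],"twist":0,"claw":0.49},{"travel":[0,-0.5,0],"twist":0,"claw":0.49},{"travel":[0,-0.5,0],"twist":0,"claw":0.49},{"travel":[0,-0.5,0],"twist":0,"claw":0.49},{"travel":[0,-0.3,0],"twist":0,"claw":0.49},{"travel":[0,-0.1,0],"twist":0,"claw":0.49},{"travel":[0,0,0],"twist":0,"claw":0.49}]'

```text
time: 14.08
position: [0.562, -0.3514, 0.2085]
tool_rot: [-0.495, 0.494, -0.504, 0.507]
force: [-0.4, -0.4, -0.6]
grip_width: 0.0437
```

```bash
python3 look.py k wrist scene side; python3 - <<'E'
import cv2,numpy as np
a=cv2.imread("pics/wrist_k.png")[130:430,190:450]
b=cv2.imread("pics/scene_k.png")[230:390,80:240]
d=cv2.imread("pics/side_k.png")[110:230,340:460]
cv2.imwrite("pics/kc.png",np.hstack([cv2.resize(a,(260,300))]+[cv2.resize(x,(265,300),interpolation=cv2.INTER_CUBIC) for x in (b,d)]))
E
```

```text
14.2333 [ 0.5605 -0.3507  0.2053] [ 0.494 -0.495  0.506 -0.505] [-0.5 -1.  -0.7] 0.0436
```

View pics/kc.png

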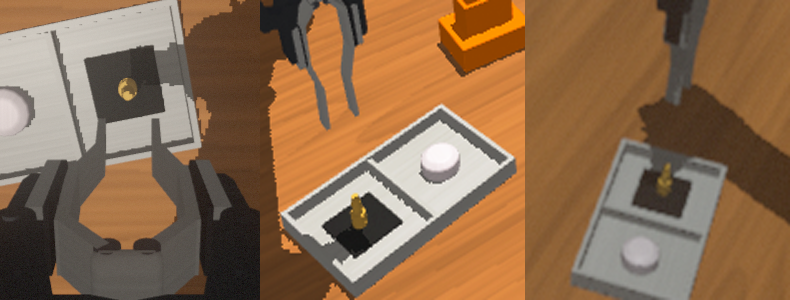

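The fitting stands upright in the middle of the pad. Carrying the tongs back to above the stand.

Call:
apply_moves --increments '[{"travel":[-0.3,0,-0.05],"twist":0,"claw":0.49},{"travel":[-0.5,0,-0.07],"twist":0,"claw":0.49},{"travel":[-0.7,0,-0.07],"twist":0,"claw":0.49},{"travel":[-0.8,0,-0.07],"twist":0,"claw":0.49},{"travel":[-0.8,0,-0.07],"twist":0,"claw":0.49},{"travel":[-0.8,0,-0.07],"twist":0,"claw":0.49},{"travel":[-0.8,0,-0.07],"twist":0,"claw":0.49},{"travel":[-0.8,0,-0.07],"twist":0,"claw":0.49},{"travel":[-0.8,0,-0.07],"twist":0,"claw":0.49},{"travel":[-0.8,0,-0.07],"twist":0,"claw":0.49}]'

```text
time: 15.07
position: [0.5389, -0.0641, 0.2058]
tool_rot: [0.494, -0.495, 0.506, -0.505]
force: [0.7, -0.5, -1.6]
grip_width: 0.0435
```

Call:
apply_moves --increments '[{"travel":[-0.7,0,-0.07],"twist":0,"claw":0.49},{"travel":[-0.5,0,-0.07],"twist":0,"claw":0.49},{"travel":[-0.35,0,-0.05],"twist":0,"claw":0.49},{"travel":[-0.1,0,0],"twist":0,"claw":0.49},{"travel":[0,0,0],"twist":0,"claw":0.49},{"travel":[0,0,0],"twist":0,"claw":0.49}]'

```text
time: 15.57
position: [0.5338, -0.0012, 0.2062]
tool_rot: [0.494, -0.495, 0.506, -0.506]
force: [0.1, -0.7, -0.5]
grip_width: 0.0438
```

```bash
python3 look.py l wrist; python3 - <<'E'
import cv2,numpy as np
a=cv2.imread("pics/wrist_l.png")[140:400,220:420]
b=cv2.imread("pics/wrist_b.png")[140:400,220:420]
cv2.imwrite("pics/lc.png",cv2.resize(np.hstack([a,b]),None,fx=2,fy=2,interpolation=cv2.INTER_CUBIC))
E
```

```text
15.6167 [ 0.534  -0.0018  0.2063] [-0.494  0.494 -0.506  0.506] [-0.2  0.2 -0.4] 0.0436
```

View pics/lc.png

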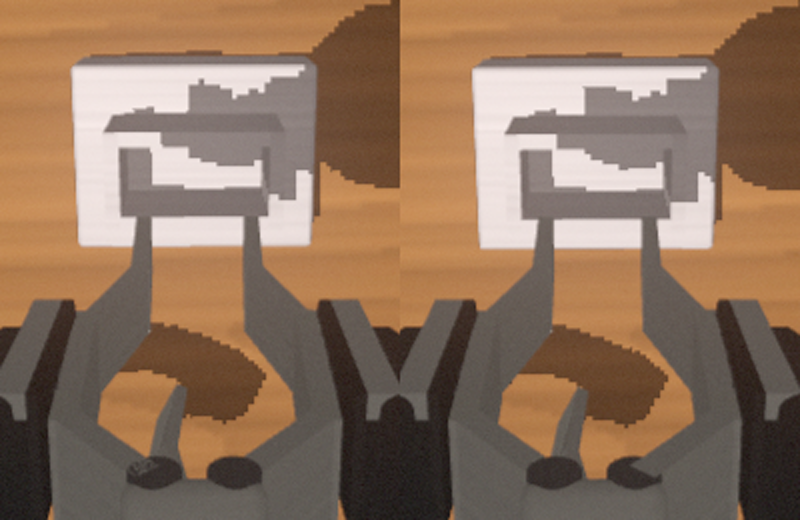

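The view matches the lift-out pose within a pixel or two. Lowering into the pocket.

Call:
apply_moves --increments '[{"travel":[-0.015,0.3,0],"twist":0,"claw":0.49},{"travel":[0,0.4,0],"twist":0,"claw":0.49},{"travel":[0,0.4,0],"twist":0,"claw":0.49},{"travel":[0,0.3,0],"twist":0,"claw":0.49},{"travel":[0,0.3,0],"twist":0,"claw":0.49},{"travel":[0,0.2,0],"twist":0,"claw":0.49},{"travel":[0,0.2,0],"twist":0,"claw":0.49},{"travel":[0,0.15,0],"twist":0,"claw":0.49},{"travel":[0,0.05,0],"twist":0,"claw":0.49},{"travel":[0,0,0],"twist":0,"claw":0.49}]'

```text
time: 16.45
position: [0.5341, 0.0002, 0.1143]
tool_rot: [0.494, -0.495, 0.506, -0.505]
force: [0.1, 0.1, -0.2]
grip_width: 0.0436
```

Call:
apply_moves --increments '[{"travel":[0,0.05,0],"twist":0,"claw":0.49},{"travel":[0,0,0],"twist":0,"claw":0.49}]'

```text
time: 16.62
position: [0.5345, 0.0002, 0.113]
tool_rot: [-0.495, 0.494, -0.505, 0.506]
force: [0.1, 0.4, -0.7]
grip_width: 0.0437
```

```bash
python3 look.py m wrist scene; python3 - <<'E'
import cv2,numpy as np
a=cv2.imread("pics/wrist_m.png")[140:440,200:440]
b=cv2.imread("pics/scene_m.png")[160:290,240:370]
cv2.imwrite("pics/mc.png",cv2.resize(np.hstack([a,cv2.resize(b,(300,300),interpolation=cv2.INTER_CUBIC)]),None,fx=1.4,fy=1.4))
E
```

```text
16.7167 [5.345e-01 2.000e-04 1.131e-01] [-0.495  0.494 -0.505  0.506] [-0.2  0.5 -0.2] 0.0436
```

View pics/mc.png

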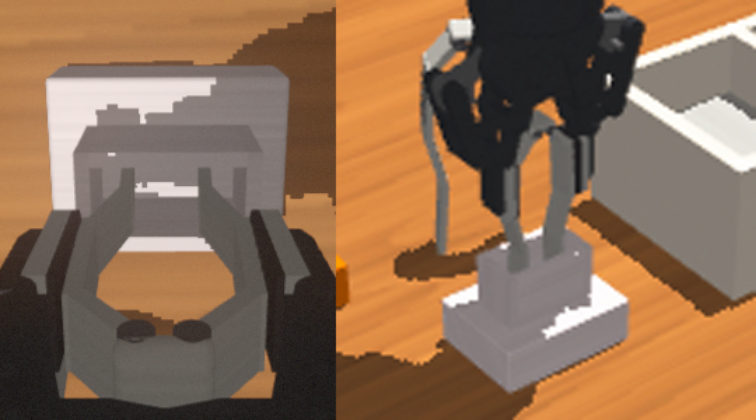

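Tips are inside the pocket, about 2–3 mm from the floor. Creeping down to contact.

Call:
apply_moves --increments '[{"travel":[0,0.04,0],"twist":0,"claw":0.49},{"travel":[0,0,0],"twist":0,"claw":0.49}]'

```text
time: 16.88
position: [0.5342, 0.0001, 0.1111]
tool_rot: [-0.494, 0.494, -0.505, 0.506]
force: [-0.8, -0.0, -1.4]
grip_width: 0.0441
```

Call:
apply_moves --increments '[{"travel":[0,0.025,0],"twist":0,"claw":0.49},{"travel":[0,0,0],"twist":0,"claw":0.49}]'

```text
time: 17.05
position: [0.5342, 0.0001, 0.11]
tool_rot: [-0.494, 0.495, -0.505, 0.505]
force: [-0.2, 0.0, -0.8]
grip_width: 0.0437
```

Call:
apply_moves --increments '[{"travel":[0,0.02,0],"twist":0,"claw":0.49},{"travel":[0,0,0],"twist":0,"claw":0.49}]'

```text
time: 17.22
position: [0.5348, 0.0001, 0.1098]
tool_rot: [-0.495, 0.494, -0.505, 0.506]
force: [0.1, 0.1, 3.8]
grip_width: 0.0439
```

Floor contact (+3.8 N) at the original grasp height. Opening the gripper evenly, then rising.

Call:
apply_moves --increments '[{"travel":[0,0,0],"twist":0,"claw":0.48},{"travel":[0,0,0],"twist":0,"claw":0.47},{"travel":[0,0,0],"twist":0,"claw":0.45},{"travel":[0,0,0],"twist":0,"claw":0.4},{"travel":[0,0,0],"twist":0,"claw":0.32},{"travel":[0,0,0],"twist":0,"claw":0.25},{"travel":[0,0,0],"twist":0,"claw":0.25},{"travel":[0,0,0],"twist":0,"claw":0.25}]'

```text
time: 17.88
position: [0.5341, 0.0003, 0.1091]
tool_rot: [0.494, -0.495, 0.506, -0.505]
force: [-0.8, 0.2, -1.1]
grip_width: 0.0644
```

```bash
python3 look.py n wrist
```

```text
17.9333 [5.341e-01 3.000e-04 1.091e-01] [ 0.494 -0.495  0.506 -0.505] [ 0.9  0.4 -0.3] 0.064
```

View pics/wrist_n.png

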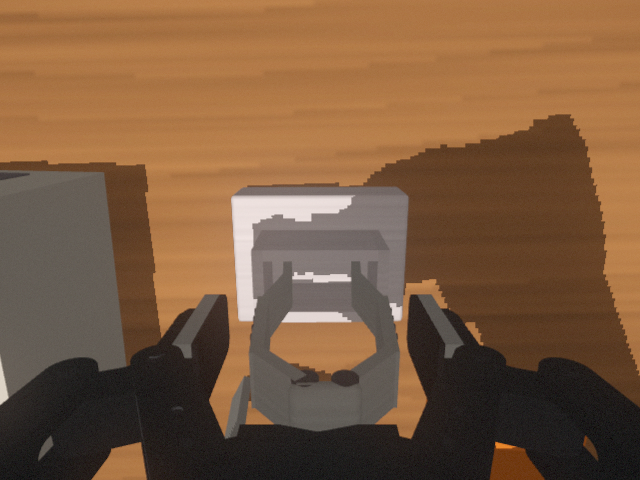

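The tongs stand free in the pocket (columns 250–398, pads clear at 228 and 408). Rising straight up.

Call:
apply_moves --increments '[{"travel":[0.02,-0.2,0],"twist":0,"claw":0.2},{"travel":[0,-0.4,0],"twist":0,"claw":0.2},{"travel":[0,-0.5,0],"twist":0,"claw":0.1},{"travel":[0,-0.6,0],"twist":0,"claw":0},{"travel":[0,-0.6,0],"twist":0,"claw":0},{"travel":[0,-0.6,0],"twist":0,"claw":0},{"travel":[0,-0.6,0],"twist":0,"claw":0},{"travel":[0,-0.6,0],"twist":0,"claw":0},{"travel":[0,-0.3,0],"twist":0,"claw":0},{"travel":[0,0,0],"twist":0,"claw":0}]'

```text
time: 18.77
position: [0.536, -0.0004, 0.2887]
tool_rot: [-0.496, 0.493, -0.504, 0.507]
force: [0.4, 0.8, 0.2]
grip_width: 0.0851
```

```bash
python3 look.py o wrist scene side
```

```text
18.9167 [ 0.5334 -0.0008  0.2839] [ 0.494 -0.495  0.506 -0.505] [-0.   0.2  0.3] 0.0856
```

View pics/scene_o.png

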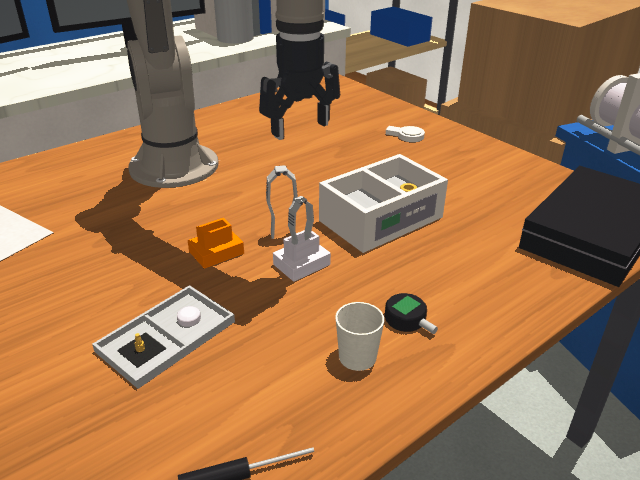

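View pics/side_o.png

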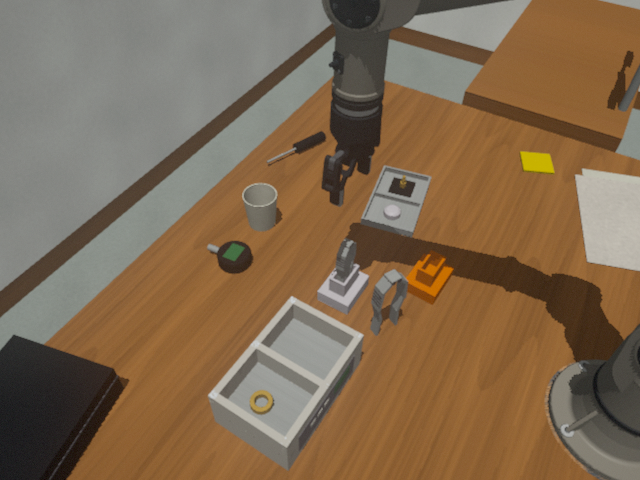

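View pics/wrist_o.png

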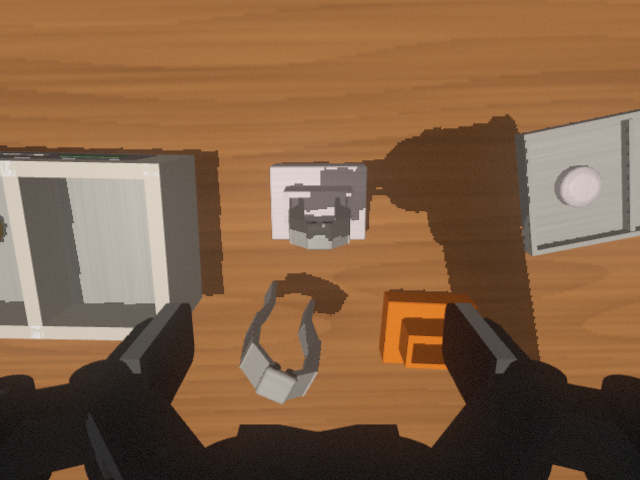

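The final pictures show the fitting upright on the pad (scene (140,345), side (403,183)) and the tongs upright in the pocket (scene (300,225)). The collar, cap, gauge, cup and the taller tongs haven't moved, and the gripper is clear of everything. Handing in.

```bash
python3 -c "
from bench import *
print(finish_job())"
```

```text
the job is handed in; nothing more can be done
None
```

The job is done and handed in at about 19 s of the 58 s allowed.

**What I did**
- I took the small tongs from the grey stand and squeezed them lightly to 43 mm.
- I lowered them over the fitting in its well, closed on its foot (gripper at 39.4 mm) and lifted it out.
- I lowered it onto the pad until the wrist force showed contact (about +3 N at the expected height), then opened the tongs and lifted away.
- I put the tongs back in the pocket until they touched the floor (+3.8 N at the original grasp height), let go and rose clear.

**Last checks**
- **Fitting:** upright near the middle of the pad in both the scene and side views.
- **Tongs:** upright in the stand's pocket.
- **Other objects:** the collar, cap, gauge, cup, taller tongs and orange stand look unmoved.
- **Gripper:** open and touching nothing.

Position estimates from the different cameras mostly agreed within 2–5 mm. The side-view stand corners were the poorest, so I used the wrist view there. Two early move calls were refused for leaving out the twist value, and neither moved the arm. No check failed at the end.

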